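# Pin the spacer pack in the filing jig

### The arm

A 6-joint arm with a two-finger parallel gripper is mounted at the origin on a cart in front of the work surface, level with it; the furniture and walls round the work are solid. World frame = base frame: x ahead of the robot, y to its left, z up, the work surface at z = 0. Lengths are in mm, angles in rad, forces in N, time in s.
With the tool pointing down it reaches from about 350 to 875 mm from the base axis. Payload 4.2 kg.
Tool frame: the origin (TCP) lies at the very end of the fingers, on their centre line; the grasp point (between the pads) lies 19 mm behind it; z points along the fingers, y is the line along which they close (so a half turn about z gives the same grasp; the last joint's range is limited). The gripper opens to 85 mm and grips with 20 to 120 N. Pads are 22 mm wide; open, the fingers measure 114 mm over their backs; the gripper's body (76 mm by 85 mm) begins 54 mm behind the grasp point. The pads swing forward as they close: fully open they stand 13 mm farther back than shut.
Start: joints at [-0.88, 0.385, 0.008, 0, -1.194, -0.259], TCP at [261.579, -567.605, 231.312] pointing down, gripper open.
Joint ranges: [-3.14, 3.14], [-1.21, 2.06], [-1.07, 1.41], [-3.16, 2.05], [-2.99, -0.16], [-3.1, 3.1]. Speed limits (rad/s): [2.79, 2.79, 3.14, 3.14, 3.14, 3.14].

### API

Orientations are given as a unit quaternion [x, y, z, w].
In Python, from bench import arm gives the robot as it stands. The module is installed in compiled form; this text tells all that it offers.
- The arm moves only by the tool drive_tool, never from a script. Its argument "targets" is a list of rows, each a list of 5 numbers: the closure, from -1 (fully open) to 1 (shut), then the shift along the tool's x, y, z in mm, then the turn about the tool's z in degrees. In form: [[grip, tx, ty, tz, roll], ...]. A call has 1 to 12 rows; each row is the pose to reach, as a shift and turn from the pose commanded when the call began, along the tool's axes at that moment; what a row does not reach only later rows make up. A row lasts 1/10 s, in which the tool goes at most 50 mm and 8.59 degrees, less where a joint would pass 70% of its speed; a pose out of reach is approached as far as the arm can. A call with a gripper value outside its range is refused whole. The fingers move at their own pace and stop on an object; the grip force is fixed at half the most. Time passes only in rows, so rows that repeat a pose let the fingers close. It gives the time, the measured TCP pose, the force, the opening and the grip force at its end, in the units of the state.
- arm.read_state(): the state, without advancing time (a new reading comes with each control period).
- arm.get_image(name): name is "side" or "top" or "wrist"; returns the picture (384x512x3 uint8, blue, green, red); there is no depth.
- arm.camera_params(name): a dict with "fov_y" (degrees; the focal length in pixels is half the picture's height over the tangent of half this angle, whatever the lens; pixels are square), "cx", "cy" (the principal point, pixels), "rvec" (rotation vector, rad) and "tvec" (3), from world to camera coordinates, as OpenCV has them; the wrist camera has in their place "tool_from_camera" (4x4, takes a point from camera to tool coordinates, whose origin is the TCP and whose axes are the flange's). Camera axes: x right, y down, z forward; pixel columns grow to the right and rows downward; lengths in mm; the calibration is good to about 2 mm. A picture is of the moment at which its call begins: read the wrist's pose just before it. camera_params takes no time and is no camera call.
- arm.job_done(): hands the job in; it is judged then, once.
The state is a dict: "clock": time; "joints": joint angles; "joint_vel": joint speeds; "joint_efforts": joint torques, N m; "position": TCP position; "ee_rot": TCP orientation; "contact_force": force on the tool from outside, world axes, zero at the start; "wrist_torque": the same for the moment, N m; "gripper_width": finger opening in mm; "grasp_force": force on a finger pad.
Only numpy, scipy, OpenCV 4.12 (cv2) and the standard library are available. Lean on these libraries where they do the work, as an engineer would, in place of code of your own. Each camera call takes 0.05 s, during which the arm holds its last target. There are 200 camera calls.

### The job

Square up the three loose plates lying in the blue jig so that their holes are in line, then take the pin with the red knob from its wooden stand, pass it through all three plates and, feeling gently for the hole hidden underneath by sliding pin and pack along the jig together, let it down into the keeper until its collar sits on the top plate. Lean on the pin only lightly (well under 25 N), leave it standing there, and do not disturb the other things on the table.

Things in the scene. Friction and masses are not known exactly. Their poses are not given: they have to be found in the camera images.
- jig: fixed blue steel jig, 90 (its x) x 120 mm (its y). Origin: centre of its underside, on the table; z up. The plates lie on its flat bed, 24 mm above the table, and slide along its y. Two steel rails (x = -22.75 and +22.75 mm inside, 10 mm thick, y -20 to +20 mm, 26 mm high above the bed) keep them from moving along x or turning; the plates' +y and -y ends stand free
- slot (a point): point on the jig's axis at bed height: middle of a slot in the bed, 18 mm (x) by 34 mm (y), always under the plates. 1 mm below the bed in it lies a steel keeper, 17 mm thick, held firmly, with one vertical 13 mm through hole on the jig's x = 0 line. Its place along the jig's y differs each time, anywhere from -10 to +10 mm off this point, unmeasured and hidden: feel for it with the pin's nose
- plate_bottom: flat aluminium (silver) plate, 44 mm (its x) x 54 mm (its y) x 10 mm thick, about 100 g, with a straight 14 mm hole through its middle; the lowest of the pack of three. Origin: centre of its underside, on the hole's axis; z up. At the start the plates are out of line along the jig's y by up to 6 mm either side of the jig's middle
- plate_middle: flat brass (yellow) plate, 44 mm (its x) x 54 mm (its y) x 10 mm thick, about 100 g, with a straight 14 mm hole through its middle; the middle one of the pack of three. Origin: centre of its underside, on the hole's axis; z up
- plate_top: flat copper (reddish) plate, 44 mm (its x) x 54 mm (its y) x 10 mm thick, about 100 g, with a straight 14 mm hole through its middle; the uppermost of the pack of three. Origin: centre of its underside, on the hole's axis; z up
- pin: loose steel pin, 85 mm tall, 56 to 112 g. Origin: tip of its nose; z up along it. From the tip: conical nose (5 mm across, 11 mm across at 8 mm), round 11 mm shaft to 47 mm, collar 28 mm across from 47 to 51 mm, red square knob 20 x 20 mm (sides along its x, y) from 51 to 85 mm. Starts upright in the stand. Home: collar on the top plate, tip 7 mm above the table, 16 mm deep in the keeper
- pin_stand: fixed wooden block, 56 x 56 x 50 mm, with a 13 mm vertical hole in its middle in which the pin stands, collar on the block's top. Origin: centre of its underside
- chasing_hammer: bystander, leave it alone: hammer with a wooden handle, 206 mm long, lying on the table. Origin: about its middle, on the table
- powder_box: bystander, leave it alone: small round yellow-brown box with a lid, 65 mm across, 42 mm high, standing on the table. Origin: about its middle, on the table
- pencil: bystander, leave it alone: flat red carpenter pencil, 118 mm long, lying on the table. Origin: about its middle, on the table
- dividers: bystander, leave it alone: pair of steel dividers, 129 mm long, lying on the table. Origin: about its middle, on the table

How it is judged:
By the outcome, as a careful person would: the job done as asked, in the order asked, and still so for the second after the job is handed in, with the robot touching nothing.
It also fails if it takes over 67 s, if anything falls off the work surface, if the arm or the gripper's body presses on something with over 40 N, if the wrist force passes 120 N, or if a joint passes its speed limit or range.

## Working session

There is one attempt and no reset: what is moved stays moved. The work goes in short steps, Python scripts to look and compute and a tool call to move; the robot and the scene stay as the last step left them, time stands still between calls to the robot, and variables do not carry over. Pictures are saved under pics/ and viewed, at most 10 in all, crops included, and the job is handed in when it is done.

Besides the shell and the picture viewer there is one more tool, called as name(argument=value, ...) on one line, values as JSON. drive_tool: Moves the arm, as the interface text tells. Its arguments: {"type":"object","properties":{"targets":{"type":"array","items":{"type":"array","items":{"type":"number"}}}},"required":["targets"]}

```bash
mkdir -p pics; ls
python3 - <<'E'
from bench import arm
import cv2,numpy as np
s=arm.read_state();print({k:np.round(v,3).tolist() for k,v in s.items()})
a=arm.get_image("side");b=arm.get_image("top")
cv2.imwrite("pics/side0.png",a);cv2.imwrite("pics/top0.png",b)
for n in("side","top","wrist"):print(n,arm.camera_params(n))
E
```

```text
pics
{'clock': 0.0, 'joints': [-0.88, 0.386, 0.007, -0.001, -1.194, -0.259], 'joint_vel': [-0.001, -0.001, -0.0, 0.001, 0.001, 0.001], 'joint_efforts': [-0.001, -39.229, 18.84, 4.186, -0.005, -0.0], 'position': [261.356, -567.087, 230.221], 'ee_rot': [-0.214, 0.977, 0.001, -0.0], 'contact_force': [0.106, 0.716, -0.247], 'wrist_torque': [-0.033, -0.002, -0.003], 'grasp_force': 0.0, 'gripper_width': 85.092}
side {'fov_y': 51.09240757037397, 'cx': 255.148174832679, 'cy': 193.4737505393537, 'rvec': array([ 1.96241798, -0.13093805,  0.12612809]), 'tvec': array([-485.56569307,   79.13941699,  778.50030847])}
top {'fov_y': 50.23502865295178, 'cx': 252.87873171305714, 'cy': 196.83784091698473, 'rvec': array([ 2.00119766, -2.20605401,  0.246011  ]), 'tvec': array([ 94.35807408, 519.62469724, 848.66713962])}
wrist {'fov_y': 68.7359708760507, 'cx': 257.1694436758222, 'cy': 192.96490678004588, 'tool_from_camera': array([[-2.78575470e-05, -9.54048918e-01, -2.99650900e-01,
         7.71965011e+01],
       [ 9.99999704e-01,  2.03974132e-04, -7.42393362e-04,
         4.05699273e-01],
       [ 7.69400616e-04, -2.99650832e-01,  9.54048629e-01,
        -1.42139372e+02],
       [ 0.00000000e+00,  0.00000000e+00,  0.00000000e+00,
         1.00000000e+00]])}
```

View pics/side0.png

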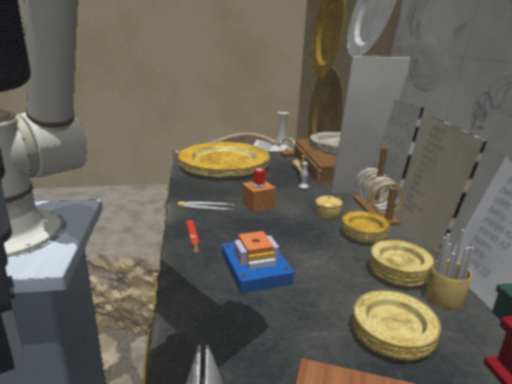

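View pics/top0.png

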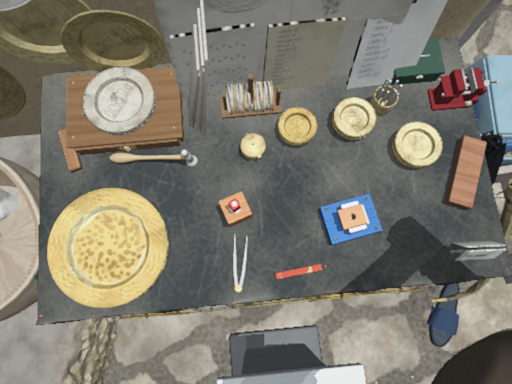

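The side view shows the jig at (258,265), the stand at (259,195) and the knob at (259,175). The top view shows the jig at (351,219) and the knob at (234,205).

```bash
cat > h.py <<'E'
from bench import arm
import cv2,numpy as np
from scipy.spatial.transform import Rotation as R
def cam(n,st=None):
    p=arm.camera_params(n);f=192/np.tan(np.radians(p["fov_y"])/2)
    K=np.array([[f,0,p["cx"]],[0,f,p["cy"]],[0,0,1]])
    if n=="wrist":
        T=np.eye(4);T[:3,:3]=R.from_quat(st["ee_rot"]).as_matrix();T[:3,3]=st["position"]
        M=T@p["tool_from_camera"];return K,M[:3,:3],M[:3,3]
    r=R.from_rotvec(p["rvec"]).as_matrix();return K,r.T,-r.T@p["tvec"]
def ray(c,px,z):
    K,Rm,o=c;px=np.atleast_2d(px).astype(float)
    d=np.c_[px,np.ones(len(px))]@np.linalg.inv(K).T@Rm.T
    return o+d*((z-o[2])/d[:,2])[:,None]
def proj(c,P):
    K,Rm,o=c;q=(np.atleast_2d(P)-o)@Rm@K.T;return q[:,:2]/q[:,2:]
def big(m):
    cs,_=cv2.findContours(m.astype(np.uint8),cv2.RETR_EXTERNAL,cv2.CHAIN_APPROX_NONE)
    return max(cs,key=cv2.contourArea)[:,0]
def hsv(im): return cv2.cvtColor(im,cv2.COLOR_BGR2HSV).astype(int)
def rect(P):
    (c,wh,a)=cv2.minAreaRect(P[:,:2].astype(np.float32));return np.round(c,1),np.round(wh,1),round(a,1)
def tool(st,P):
    return (np.atleast_2d(P)-st["position"])@R.from_quat(st["ee_rot"]).as_matrix()
E
python3 - <<'E'
from h import *
for n,f,box in(("top","pics/top0.png",(300,180,400,260)),("side","pics/side0.png",(210,220,310,300))):
    im=cv2.imread(f);H=hsv(im);c=cam(n);h,s,v=H[...,0],H[...,1],H[...,2]
    m=(h>100)&(h<125)&(s>140)&(v>60);m2=np.zeros_like(m);x0,y0,x1,y1=box;m2[y0:y1,x0:x1]=m[y0:y1,x0:x1]
    print(n,"jig z24",rect(ray(c,big(m2),24)),"z12",rect(ray(c,big(m2),12)))
    r=((h<6)|(h>172))&(s>150);m2=np.zeros_like(r)
    bx=(220,195,250,215) if n=="top" else (248,160,272,190)
    m2[bx[1]:bx[3],bx[0]:bx[2]]=r[bx[1]:bx[3],bx[0]:bx[2]]
    b=big(m2);print("knob",b.min(0),b.max(0),b.mean(0),ray(c,b.mean(0),82 if n=="top" else 72))
print(tool(arm.read_state(),[[0,0,0]]))
E
```

```text
top jig z24 (array([ 462.1, -171.9]), array([ 89.7, 121.9]), 9.8) z12 (array([ 463.9, -174.9]), array([ 90.9, 123.5]), 9.8)
knob [229 200] [239 210] [233.47058824 205.85294118] [[505.34261752  87.27038263  82.        ]]
side jig z24 (array([ 464.7, -186.4]), array([ 95.9, 147.2]), 9.1) z12 (array([ 467.9, -167.6]), array([ 99.1, 152.1]), 9.1)
knob [254 169] [265 183] [259.20930233 175.74418605] [[513.09860265  94.12647096  72.        ]]
[[7.91093112e-02 6.24015938e+02 2.31561483e+02]]
```

drive_tool(targets=[[-1,-348,275,90,15],[-1,-348,275,90,15],[-1,-348,275,90,15],[-1,-348,275,90,15],[-1,-348,275,90,15],[-1,-348,275,90,15],[-1,-348,275,90,15],[-1,-348,275,90,15],[-1,-348,275,90,15],[-1,-348,275,90,15],[-1,-348,275,90,15],[-1,-348,275,90,15]])

```text
clock: 1.3
position: [462.1, -172.6, 141.2]
ee_rot: [-0.085, 0.996, 0.0, -0.0]
contact_force: [0.4, -0.3, -0.0]
gripper_width: 85.2
grasp_force: 0.0
```

drive_tool(targets=[[-1,0,0,0,0],[-1,0,0,0,0],[-1,0,0,0,0]])

```text
clock: 1.6
position: [462.2, -173.1, 141.5]
ee_rot: [-0.084, 0.996, -0.0, 0.0]
contact_force: [0.3, -0.3, 1.1]
gripper_width: 84.8
grasp_force: 0.0
```

Run:
```python
from h import *
s=arm.read_state();im=arm.get_image("wrist");np.save("w1.npy",np.r_[s["position"],s["ee_rot"]])
cv2.imwrite("pics/w1.png",im);print(s["clock"],s["position"],s["ee_rot"],s["contact_force"])
c=cam("wrist",s);H=hsv(im);h,sa,v=H[...,0],H[...,1],H[...,2]
b=big((h>100)&(h<125)&(sa>140)&(v>50));print(rect(ray(c,b,24)),b.min(0),b.max(0))
```

```text
1.6 [ 462.200763   -173.10321641  141.50675079] [-8.39856296e-02  9.96466951e-01 -1.91959777e-05  1.70887166e-04] [ 0.3398216  -0.33466965  1.08133677]
(array([ 466.7, -127.6]), array([64.7, 29.2]), 13.7) [286 167] [317 230]
```

View pics/w1.png

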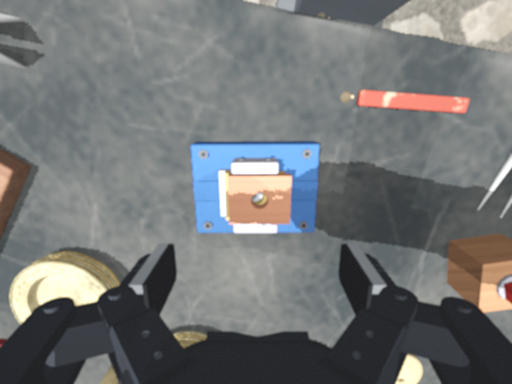

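The wrist view shows the jig from (191,142) to (320,235), with the copper plate's hole at (260,199). Brass and silver edges stick out on the left, around u=220.

Run:
```python
from h import *
w=np.load("w1.npy");s=dict(position=w[:3],ee_rot=w[3:]);im=cv2.imread("pics/w1.png");c=cam("wrist",s)
H=hsv(im);h,sa,v=H[...,0],H[...,1],H[...,2]
m=((h>98)&(h<128)&(sa>90)&(v>40));m2=np.zeros_like(m);m2[130:245,180:330]=m[130:245,180:330]
m2=cv2.morphologyEx(m2.astype(np.uint8),cv2.MORPH_CLOSE,np.ones((25,25)))
b=big(m2);P=ray(c,b,24);cc,wh,a=rect(P);print(cc,wh,a,b.min(0),b.max(0))
x=R.from_quat(s["ee_rot"]).as_matrix();print("tool ang",np.degrees(np.arctan2(x[1,0],x[0,0])))
print("jig c in tool",tool(s,[*cc,24]).round(1))
copper=((h<16)&(sa>70)&(v>60));m3=np.zeros_like(m);m3[150:245,200:315]=copper[150:245,200:315]
b=big(m3);P=ray(c,b,54);print("copper",rect(P),tool(s,[*rect(P)[0],54]).round(1),b.min(0),b.max(0))
print("hole px ->tool",tool(s,ray(c,[260,199],54)).round(1))
print("left edges",[(z,tool(s,ray(c,[218,195],z)).round(1).tolist()) for z in(34,44,54)])
cv2.imwrite("pics/w1c.png",cv2.resize(im[130:245,180:330],None,fx=5,fy=5,interpolation=cv2.INTER_CUBIC))
```

```text
[ 463.1 -175. ] [ 90.5 120.2] 9.7 [190 142] [319 232]
tool ang -170.36460491095957
jig c in tool [[ -0.5  -2.  117.5]]
copper (array([ 468.4, -170.3]), array([33.1, 53.2]), 10.6) [[-6.6  1.7 87.5]] [228 187] [290 223]
hole px ->tool [[-0.4  2.5 87.5]]
left edges [(34, [[-3.2, -36.5, 107.5]]), (44, [[0.0, -35.1, 97.5]]), (54, [[3.3, -33.6, 87.5]])]
```

View pics/w1c.png

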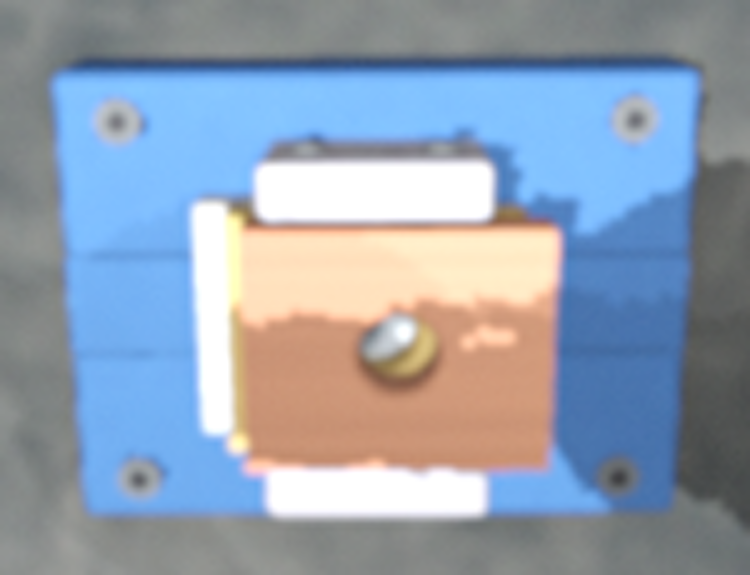

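The jig centre agrees across views and the angle matches the tool's. I'll lower the open gripper over the plates' ends, centred on the jig.

drive_tool(targets=[[-1,0,-2,40,0],[-1,0,-2,80,0],[-1,0,-2,105,0],[-1,0,-2,105,0],[-1,0,-2,105,0],[-1,0,-2,110,0],[-1,0,-2,112,0],[-1,0,-2,114,0],[-1,0,-2,114,0],[-1,0,-2,114,0]])

```text
clock: 2.65
position: [463.1, -174.2, 27.6]
ee_rot: [-0.085, 0.996, -0.0, 0.0]
contact_force: [-0.1, 0.2, -0.5]
gripper_width: 85.5
grasp_force: 0.0
```

Run:
```python
from h import *
s=arm.read_state();print(s["clock"],s["position"],s["contact_force"],s["gripper_width"])
im=arm.get_image("wrist");a=arm.get_image("side")
cv2.imwrite("pics/w2.png",np.hstack([cv2.resize(im[150:384,100:420],None,fx=1.25,fy=1.25),cv2.resize(a[215:300,200:320],(400,292),interpolation=cv2.INTER_CUBIC)[:,:400]]))
```

```text
2.65 [ 463.06414479 -174.18525762   27.61193238] [-0.10475812  0.22892775 -0.45631064] 85.51151950129078
```

View pics/w2.png

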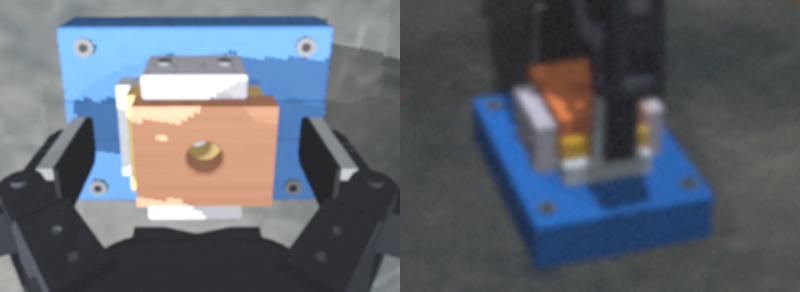

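The wrist and side crops show the fingers clear of both plate ends and above the bed. I'll close partway, then feel for the bed.

drive_tool(targets=[[-0.75,0,0,2,0],[-0.75,0,0,4,0],[-0.75,0,0,4,0],[-0.75,0,0,4,0],[-0.75,0,0,5,0],[-0.75,0,0,6,0],[-0.75,0,0,6,0]])

```text
clock: 3.45
position: [462.8, -174.2, 21.2]
ee_rot: [-0.085, 0.996, 0.0, -0.0]
contact_force: [-0.7, -0.0, -0.1]
gripper_width: 74.6
grasp_force: 0.0
```

drive_tool(targets=[[-0.75,0,0,1,0],[-0.75,0,0,2,0],[-0.75,0,0,2,0]])

```text
clock: 3.75
position: [462.8, -174.2, 19.2]
ee_rot: [-0.085, 0.996, 0.0, -0.0]
contact_force: [-0.7, 0.4, 0.1]
gripper_width: 74.6
grasp_force: 0.0
```

drive_tool(targets=[[-0.75,0,0,1,0],[-0.75,0,0,2,0],[-0.75,0,0,2,0]])

```text
clock: 4.05
position: [462.8, -174.2, 17.2]
ee_rot: [-0.085, 0.996, 0.0, -0.0]
contact_force: [-0.7, -0.2, -0.2]
gripper_width: 74.9
grasp_force: 0.0
```

drive_tool(targets=[[-0.75,0,0,1,0],[-0.75,0,0,2,0],[-0.75,0,0,2,0]])

```text
clock: 4.35
position: [462.8, -174.2, 15.2]
ee_rot: [-0.085, 0.996, 0.0, -0.0]
contact_force: [0.8, -0.9, -0.1]
gripper_width: 74.8
grasp_force: 0.0
```

drive_tool(targets=[[-0.6,0,0,-4,0],[-0.55,0,0,-5,0],[-0.5,0,0,-5,0],[-0.45,0,0,-5,0],[-0.4,0,0,-5,0],[-0.35,0,0,-5,0],[-0.33,0,0,-5,0],[-0.33,0,0,-5,0]])

```text
clock: 5.15
position: [464.1, -174.9, 21.2]
ee_rot: [-0.085, 0.996, -0.001, 0.001]
contact_force: [0.6, -4.9, 6.1]
gripper_width: 56.8
grasp_force: 4.7
```

drive_tool(targets=[[-0.33,0,0,1,0],[-0.33,0,0,1,0]])

```text
clock: 5.35
position: [464.3, -174.8, 20.2]
ee_rot: [-0.085, 0.996, -0.001, 0.001]
contact_force: [0.5, -5.8, 5.9]
gripper_width: 56.8
grasp_force: 4.1
```

drive_tool(targets=[[-0.25,0,0,0,0],[-0.2,0,0,0,0],[-0.2,0,0,0,0],[-0.2,0,0,0,0],[-0.2,0,0,0,0]])

```text
clock: 5.85
position: [464.5, -174.9, 20.6]
ee_rot: [-0.085, 0.996, -0.001, 0.002]
contact_force: [0.5, -6.0, 8.7]
gripper_width: 53.3
grasp_force: 62.7
```

Run:
```python
from h import *
s=arm.read_state();print(s["clock"],s["position"],s["contact_force"],s["gripper_width"])
im=arm.get_image("wrist");a=arm.get_image("side")
cv2.imwrite("pics/w3.png",np.hstack([cv2.resize(im[150:384,100:420],None,fx=1.25,fy=1.25),cv2.resize(a[215:300,200:320],(400,292),interpolation=cv2.INTER_CUBIC)[:,:400]]))
```

```text
5.85 [ 464.47992772 -174.86776342   20.60100692] [ 0.48966306 -5.98716964  8.73761802] 53.259367822074026
```

View pics/w3.png

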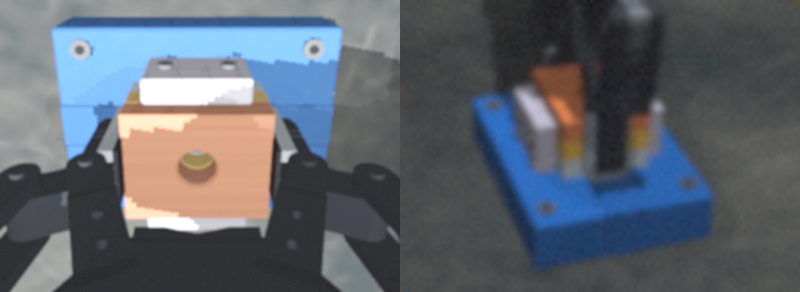

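The crops show all three plates flush between the fingers, with the hole at about (258,282) in the full frame. I'll release, rise and measure the hole.

drive_tool(targets=[[-0.3,0,0,0,0],[-0.5,0,0,0,0],[-0.6,0,0,0,0],[-0.7,0,0,-5,0],[-0.8,0,0,-35,0],[-1,0,0,-80,0],[-1,0,0,-120,0],[-1,0,0,-120,0],[-1,0,0,-120,0],[-1,0,0,-120,0]])

```text
clock: 6.95
position: [461.7, -173.9, 138.2]
ee_rot: [-0.085, 0.996, 0.0, -0.001]
contact_force: [0.3, 0.3, 0.1]
gripper_width: 85.8
grasp_force: 0.0
```

Run:
```python
from h import *
s=arm.read_state();print(s["clock"],s["position"],s["ee_rot"],s["contact_force"],s["gripper_width"])
im=arm.get_image("wrist");c=cam("wrist",s);np.save("w4.npy",np.r_[s["position"],s["ee_rot"]])
cv2.imwrite("pics/w4.png",im)
H=hsv(im);h,sa,v=H[...,0],H[...,1],H[...,2]
u,w=proj(c,[464,-175,54])[0].round().astype(int);print("expected",u,w)
b=((h>98)&(h<128)&(sa>90)&(v>40));m2=np.zeros_like(b);m2[w-90:w+90,u-100:u+100]=b[w-90:w+90,u-100:u+100]
m2=cv2.morphologyEx(m2.astype(np.uint8),cv2.MORPH_CLOSE,np.ones((31,31)));print("jig",rect(ray(c,big(m2),24)))
z=im[w-45:w+45,u-50:u+50];cv2.imwrite("pics/w4c.png",cv2.resize(z,None,fx=6,fy=6,interpolation=cv2.INTER_CUBIC));print(u-50,w-45)
```

```text
6.95 [ 461.74247335 -173.88663744  138.20273071] [-8.47663313e-02  9.96399939e-01  4.30977118e-04 -1.28238765e-03] [0.28225742 0.28767687 0.0810035 ] 85.831710276502
expected 255 202
jig (array([ 462.8, -175.1]), array([ 90.6, 119.9]), 9.7)
205 157
```

View pics/w4c.png

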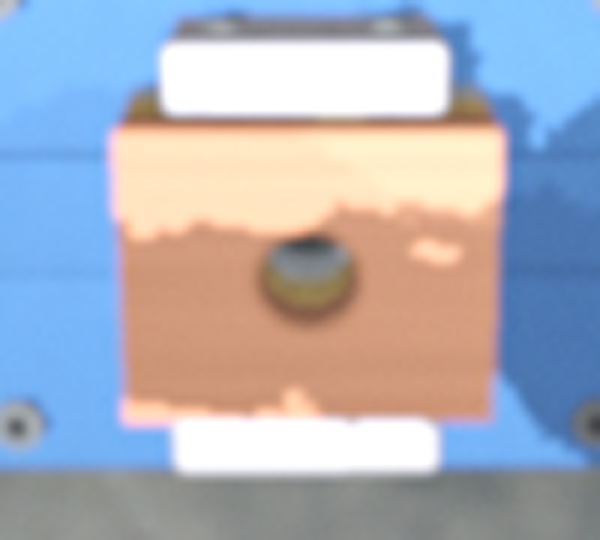

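The close view shows the hole as one clean bore at crop (308,277), which is pixel (256.3,203.2). The plates are in line, so next is the pin.

drive_tool(targets=[[-1,-89,252,-25,0],[-1,-89,252,-25,0],[-1,-89,252,-25,0],[-1,-89,252,-25,0],[-1,-89,252,-25,0],[-1,-89,252,-25,0],[-1,-89,252,-25,0],[-1,-89,252,-25,0],[-1,-89,252,-25,0]])

```text
clock: 7.9
position: [507.2, 88.1, 163.3]
ee_rot: [-0.084, 0.996, -0.0, -0.001]
contact_force: [0.1, 0.6, 0.1]
gripper_width: 85.4
grasp_force: 0.0
```

Run:
```python
from h import *
w=np.load("w4.npy");c4=cam("wrist",dict(position=w[:3],ee_rot=w[3:]));print("hole",ray(c4,[256.3,203.2],54))
s=arm.read_state();print(s["clock"],s["position"],s["ee_rot"],s["contact_force"])
im=arm.get_image("wrist");c=cam("wrist",s);np.save("w5.npy",np.r_[s["position"],s["ee_rot"]]);cv2.imwrite("pics/w5.png",im)
H=hsv(im);h,sa,v=H[...,0],H[...,1],H[...,2]
u,w=proj(c,[507,89,80])[0].round().astype(int);print(u,w)
m=((h<6)|(h>172))&(sa>150)&(v>50);m2=np.zeros_like(m);m2[w-60:w+60,u-60:u+60]=m[w-60:w+60,u-60:u+60];b=big(m2)
print(b.min(0),b.max(0),"knob z88",rect(ray(c,b,88)))
cv2.imwrite("pics/w5c.png",cv2.resize(im[w-70:w+70,u-90:u+90],None,fx=4,fy=4,interpolation=cv2.INTER_CUBIC));print("org",u-90,w-70)
```

```text
hole [[ 464.61977088 -173.98492572   54.        ]]
7.9 [507.2094695   88.12913692 163.28599281] [-8.43248511e-02  9.96437481e-01 -4.40254540e-04 -1.21331748e-03] [0.05728187 0.62748135 0.06056336]
258 200
[239 185] [266 217] knob z88 (array([506.2,  83.9]), array([24.7, 20.5]), 28.8)
org 168 130
```

View pics/w5c.png

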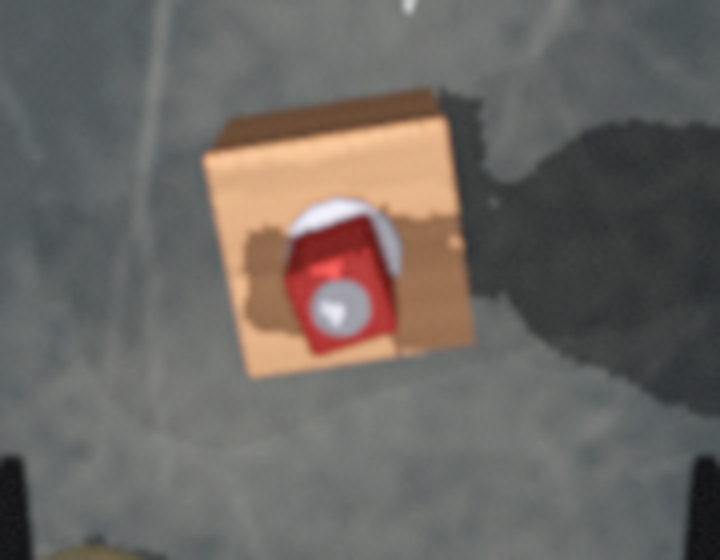

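The crop shows the knob's top face with its disc at (253.3,206.8) full frame, turned about 16° in the image. Its front edge runs from crop (318,353) to (396,330).

Run:
```python
from h import *
w=np.load("w5.npy");s=dict(position=w[:3],ee_rot=w[3:]);c=cam("wrist",s)
p=np.array([[318,353],[396,330],[292,280],[341,307]])/4+[168,130]
P=ray(c,p,88);T=tool(s,P);print(P.round(1),T.round(1))
e=T[1]-T[0];g=T[0]-T[2];print("edge len",np.linalg.norm(e),"ang in tool of e",np.degrees(np.arctan2(e[1],e[0])),np.degrees(np.arctan2(g[1],g[0])))
# stand top corners z50
q=np.array([[205,155],[443,118],[474,342],[252,377]])/4+[168,130];Q=ray(c,q,50);print("stand",Q.mean(0),tool(s,Q.mean(0)),rect(Q))
```

```text
[[521.4  82.4  88. ]
 [513.6  97.5  88. ]
 [506.4  74.6  88. ]
 [510.5  85.4  88. ]] [[-13.2  -8.   75.3]
 [ -8.    8.2  75.3]
 [  2.9 -13.2  75.3]
 [ -3.   -3.2  75.3]]
edge len 17.033243517989177 ang in tool of e 72.39642907490057 162.23953872499328
stand [510.34003311  85.44914217  50.        ] [[ -2.918002    -3.09175884 113.28117786]] (array([510.2,  85.5]), array([56.7, 55.7]), 19.2)
```

drive_tool(targets=[[-1,-3,-3,10,-9],[-1,-3,-3,20,-17.7],[-1,-3,-3,45,-17.7],[-1,-3,-3,80,-17.7],[-1,-3,-3,104,-17.7],[-1,-3,-3,104,-17.7],[-1,-3,-3,104,-17.7],[-1,-3,-3,104,-17.7]])

```text
clock: 8.75
position: [512.6, 86.8, 61.8]
ee_rot: [-0.237, 0.972, 0.0, 0.001]
contact_force: [-0.0, 0.2, -0.1]
gripper_width: 85.6
grasp_force: 0.0
```

drive_tool(targets=[[-0.3,0,0,0,0],[0.1,0,0,0,0],[0.3,0,0,0,0],[0.4,0,0,0,0],[0.45,0,0,0,0],[0.45,0,0,0,0]])

```text
clock: 9.35
position: [511.4, 86.8, 60.3]
ee_rot: [-0.237, 0.971, 0.0, 0.0]
contact_force: [0.2, 0.5, 0.2]
gripper_width: 23.2
grasp_force: 0.0
```

drive_tool(targets=[[0.55,0,0,0,0],[0.7,0,0,0,0],[0.7,0,0,0,0],[0.7,0,0,0,0],[0.7,0,0,0,0]])

```text
clock: 9.85
position: [511.5, 86.7, 60.5]
ee_rot: [-0.237, 0.971, -0.0, 0.0]
contact_force: [0.2, -2.0, 3.3]
gripper_width: 18.9
grasp_force: 58.9
```

Run:
```python
from h import *
s=arm.read_state();print(s["clock"],s["position"],s["ee_rot"],s["contact_force"],s["wrist_torque"],s["gripper_width"],s["grasp_force"])
```

```text
9.85 [511.54646644  86.66933132  60.50507851] [-2.37250534e-01  9.71448489e-01 -1.15634271e-04  6.66824431e-05] [ 0.20559496 -1.95974814  3.34671993] [-0.6277897   0.01666834  0.072119  ] 18.920023368827987 58.91623556613922
```

drive_tool(targets=[[0.7,0,0,-10,0],[0.7,0,0,-30,0],[0.7,0,0,-55,0],[0.7,0,0,-80,0],[0.7,0,0,-80,0],[0.7,0,0,-80,0]])

```text
clock: 10.45
position: [511.0, 87.1, 140.5]
ee_rot: [-0.237, 0.972, 0.001, 0.0]
contact_force: [-0.3, -0.4, -1.3]
gripper_width: 19.2
grasp_force: 59.7
```

drive_tool(targets=[[0.7,20,-26,0,2],[0.7,45,-59,0,6],[0.7,70,-92,0,10],[0.7,95,-125,0,14],[0.7,120,-157,0,17.8],[0.7,140,-184,0,17.8],[0.7,155,-203,0,17.8],[0.7,160.6,-210.6,0,17.8],[0.7,160.6,-210.6,0,17.8],[0.7,160.6,-210.6,0,17.8],[0.7,160.6,-210.6,0,17.8],[0.7,160.6,-210.6,0,17.8]])

```text
clock: 11.65
position: [466.2, -173.2, 140.2]
ee_rot: [-0.085, 0.996, 0.0, -0.0]
contact_force: [0.5, 0.4, -2.0]
gripper_width: 18.8
grasp_force: 59.7
```

Run:
```python
from h import *
s=arm.read_state();print(s["clock"],s["position"],s["ee_rot"],s["contact_force"],s["wrist_torque"],s["gripper_width"],s["grasp_force"])
im=arm.get_image("wrist");a=arm.get_image("side");t=arm.get_image("top")
c=cam("wrist",s);np.save("w6.npy",np.r_[s["position"],s["ee_rot"]])
print(proj(c,[464.6,-174,54]),proj(c,[464.6,-174,82]))
cv2.imwrite("pics/w6.png",np.hstack([cv2.resize(im[120:320,160:360],(400,400)),cv2.resize(a[190:290,210:310],(400,400),interpolation=cv2.INTER_CUBIC)]))
```

```text
11.65 [ 466.1792125  -173.18657992  140.22970181] [-8.47926682e-02  9.96398613e-01  8.06089146e-05 -3.98948519e-05] [ 0.45682399  0.43427432 -1.96842228] [-0.01652345  0.02525725  0.02114328] 18.755561367125843 59.69692289829254
[[256.44843322 197.21417888]] [[256.33630276 208.76633751]]
```

View pics/w6.png

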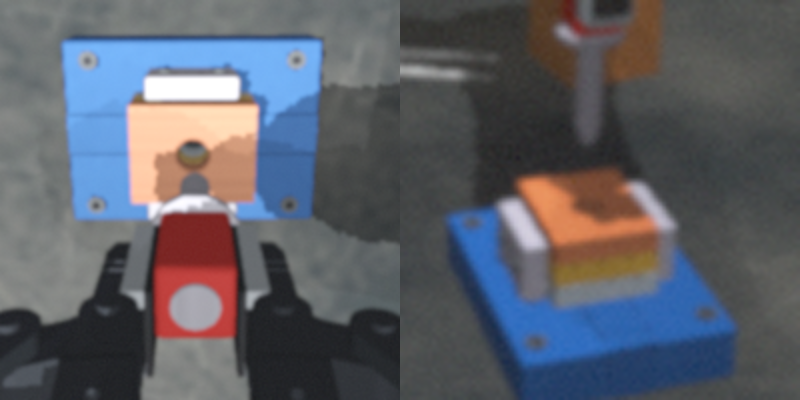

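The wrist crop shows the nose tip at about (257,208) against the predicted (256.3,208.8), directly above the hole at (256.5,197). The plates are still flush in the side crop, so I'll descend.

drive_tool(targets=[[0.7,0,-0.5,15,0],[0.7,0,-0.5,26,0],[0.7,0,-0.5,32,0],[0.7,0,-0.5,35,0],[0.7,0,-0.5,35,0]])

```text
clock: 12.3
position: [465.9, -174.6, 105.0]
ee_rot: [-0.084, 0.996, 0.0, -0.0]
contact_force: [-0.0, 0.1, -1.1]
gripper_width: 18.8
grasp_force: 59.7
```

drive_tool(targets=[[0.7,0,0,2,0],[0.7,0,0,4,0],[0.7,0,0,6,0],[0.7,0,0,6,0]])

```text
clock: 12.7
position: [465.9, -174.6, 99.1]
ee_rot: [-0.084, 0.996, 0.0, -0.0]
contact_force: [0.3, 0.7, -1.0]
gripper_width: 19.2
grasp_force: 59.7
```

drive_tool(targets=[[0.7,0,0,2,0],[0.7,0,0,4,0],[0.7,0,0,6,0],[0.7,0,0,6,0]])

```text
clock: 13.1
position: [465.8, -174.6, 92.9]
ee_rot: [-0.084, 0.996, 0.0, -0.0]
contact_force: [-0.1, 0.2, -1.1]
gripper_width: 19.1
grasp_force: 59.7
```

drive_tool(targets=[[0.7,0,0,2,0],[0.7,0,0,4,0],[0.7,0,0,6,0],[0.7,0,0,6,0]])

```text
clock: 13.5
position: [465.8, -174.6, 87.0]
ee_rot: [-0.084, 0.996, 0.0, -0.0]
contact_force: [0.7, 0.3, -1.2]
gripper_width: 18.7
grasp_force: 59.7
```

drive_tool(targets=[[0.7,0,0,2,0],[0.7,0,0,4,0],[0.7,0,0,4.5,0],[0.7,0,0,4.5,0]])

```text
clock: 13.9
position: [465.9, -174.6, 82.7]
ee_rot: [-0.084, 0.996, 0.0, -0.0]
contact_force: [-0.1, 0.4, -1.2]
gripper_width: 19.2
grasp_force: 59.7
```

drive_tool(targets=[[0.7,0,0,0.5,0],[0.7,0,0,1,0],[0.7,0,0,1,0]])

```text
clock: 14.2
position: [466.0, -174.6, 81.8]
ee_rot: [-0.084, 0.996, 0.0, -0.0]
contact_force: [0.4, 0.1, -1.8]
gripper_width: 19.2
grasp_force: 59.7
```

drive_tool(targets=[[0.7,0,0,0.5,0],[0.7,0,0,1,0],[0.7,0,0,1,0]])

```text
clock: 14.5
position: [466.0, -174.6, 80.7]
ee_rot: [-0.084, 0.996, 0.0, -0.0]
contact_force: [-0.1, -0.6, -1.0]
gripper_width: 19.0
grasp_force: 59.7
```

drive_tool(targets=[[0.7,0,0,0.5,0],[0.7,0,0,0.5,0],[0.7,0,0,0.5,0]])

```text
clock: 14.8
position: [466.0, -174.6, 80.3]
ee_rot: [-0.084, 0.996, 0.0, -0.0]
contact_force: [-0.3, 1.0, -0.2]
gripper_width: 19.2
grasp_force: 59.7
```

drive_tool(targets=[[0.7,0,0,0.5,0],[0.7,0,0,0.5,0],[0.7,0,0,0.5,0]])

```text
clock: 15.1
position: [466.0, -174.6, 79.8]
ee_rot: [-0.084, 0.996, 0.0, -0.0]
contact_force: [0.5, 1.3, -1.4]
gripper_width: 19.0
grasp_force: 59.7
```

drive_tool(targets=[[0.7,0,0,0.5,0],[0.7,0,0,0.5,0],[0.7,0,0,0.5,0]])

```text
clock: 15.4
position: [466.0, -174.6, 79.3]
ee_rot: [-0.084, 0.996, 0.0, -0.0]
contact_force: [0.0, 0.9, -1.4]
gripper_width: 18.9
grasp_force: 59.7
```

drive_tool(targets=[[0.7,0,0,0.5,0],[0.7,0,0,0.5,0],[0.7,0,0,0.5,0]])

```text
clock: 15.7
position: [466.0, -174.6, 78.8]
ee_rot: [-0.084, 0.996, -0.0, -0.0]
contact_force: [-0.1, 0.2, -1.2]
gripper_width: 19.2
grasp_force: 59.7
```

drive_tool(targets=[[0.7,0,0,0.5,0],[0.7,0,0,0.5,0],[0.7,0,0,0.5,0]])

```text
clock: 16.0
position: [466.0, -174.6, 78.3]
ee_rot: [-0.084, 0.996, 0.0, -0.0]
contact_force: [0.2, -0.3, -0.4]
gripper_width: 19.1
grasp_force: 59.7
```

drive_tool(targets=[[0.7,0,0,0.5,0],[0.7,0,0,0.5,0],[0.7,0,0,0.5,0]])

```text
clock: 16.3
position: [466.0, -174.6, 77.8]
ee_rot: [-0.084, 0.996, 0.0, -0.0]
contact_force: [-0.8, -0.1, -1.3]
gripper_width: 19.4
grasp_force: 59.7
```

drive_tool(targets=[[0.7,0,0,0.5,0],[0.7,0,0,1,0],[0.7,0,0,1,0]])

```text
clock: 16.6
position: [466.0, -174.6, 76.7]
ee_rot: [-0.084, 0.996, 0.0, -0.0]
contact_force: [0.4, -0.8, -0.9]
gripper_width: 19.3
grasp_force: 59.7
```

drive_tool(targets=[[0.7,0,0,0.5,0],[0.7,0,0,1,0],[0.7,0,0,1,0]])

```text
clock: 16.9
position: [466.0, -174.6, 75.7]
ee_rot: [-0.084, 0.996, 0.0, -0.0]
contact_force: [-0.0, 0.7, -0.9]
gripper_width: 19.2
grasp_force: 59.7
```

drive_tool(targets=[[0.7,0,0,0.5,0],[0.7,0,0,1,0],[0.7,0,0,1,0]])

```text
clock: 17.2
position: [466.0, -174.6, 74.7]
ee_rot: [-0.084, 0.996, 0.0, -0.0]
contact_force: [-0.3, -0.2, -1.0]
gripper_width: 19.0
grasp_force: 59.7
```

The tip is about 6 mm below the keeper's top with no contact, so the keeper hole is almost directly below. I'll keep descending gently.

drive_tool(targets=[[0.7,0,0,0.5,0],[0.7,0,0,1,0],[0.7,0,0,1,0]])

```text
clock: 17.5
position: [466.0, -174.6, 73.7]
ee_rot: [-0.084, 0.996, 0.0, -0.0]
contact_force: [0.4, 0.2, -0.7]
gripper_width: 18.9
grasp_force: 59.7
```

drive_tool(targets=[[0.7,0,0,0.5,0],[0.7,0,0,1,0],[0.7,0,0,1,0]])

```text
clock: 17.8
position: [466.0, -174.6, 72.7]
ee_rot: [-0.084, 0.996, 0.0, -0.0]
contact_force: [0.2, -0.2, -0.5]
gripper_width: 18.8
grasp_force: 59.7
```

drive_tool(targets=[[0.7,0,0,0.5,0],[0.7,0,0,1,0],[0.7,0,0,1,0]])

```text
clock: 18.1
position: [465.9, -174.6, 71.7]
ee_rot: [-0.084, 0.996, 0.0, -0.0]
contact_force: [0.5, -0.1, -0.8]
gripper_width: 19.0
grasp_force: 59.7
```

drive_tool(targets=[[0.7,0,0,0.5,0],[0.7,0,0,1,0],[0.7,0,0,1.5,0],[0.7,0,0,1.5,0]])

```text
clock: 18.5
position: [466.0, -174.6, 70.2]
ee_rot: [-0.084, 0.996, 0.0, -0.0]
contact_force: [0.4, 0.0, -1.3]
gripper_width: 19.0
grasp_force: 59.7
```

drive_tool(targets=[[0.7,0,0,0.5,0],[0.7,0,0,1,0],[0.7,0,0,1.5,0],[0.7,0,0,1.5,0]])

```text
clock: 18.9
position: [466.0, -174.6, 68.7]
ee_rot: [-0.084, 0.996, 0.0, -0.0]
contact_force: [-0.5, 0.7, -0.7]
gripper_width: 19.1
grasp_force: 59.7
```

drive_tool(targets=[[0.7,0,0,0.5,0],[0.7,0,0,1,0],[0.7,0,0,1.5,0],[0.7,0,0,1.5,0]])

```text
clock: 19.3
position: [466.0, -174.6, 67.2]
ee_rot: [-0.084, 0.996, 0.0, -0.0]
contact_force: [0.9, 0.1, -0.6]
gripper_width: 18.9
grasp_force: 59.7
```

drive_tool(targets=[[0.7,0,0,0.5,0],[0.7,0,0,1,0],[0.7,0,0,1.5,0],[0.7,0,0,1.5,0]])

```text
clock: 19.7
position: [466.0, -174.6, 65.7]
ee_rot: [-0.084, 0.996, 0.0, -0.0]
contact_force: [0.3, 0.2, -0.7]
gripper_width: 18.7
grasp_force: 59.7
```

Now the last millimetre or so, in half-millimetre steps until the collar touches.

drive_tool(targets=[[0.7,0,0,0.5,0],[0.7,0,0,0.5,0],[0.7,0,0,0.5,0]])

```text
clock: 20.0
position: [466.0, -174.6, 65.3]
ee_rot: [-0.084, 0.996, 0.0, 0.0]
contact_force: [0.2, -0.0, -0.1]
gripper_width: 18.8
grasp_force: 59.7
```

drive_tool(targets=[[0.7,0,0,0.5,0],[0.7,0,0,0.5,0],[0.7,0,0,0.5,0]])

```text
clock: 20.3
position: [466.0, -174.6, 64.8]
ee_rot: [-0.084, 0.996, 0.0, -0.0]
contact_force: [-0.8, -0.4, -2.0]
gripper_width: 18.7
grasp_force: 59.7
```

drive_tool(targets=[[0.7,0,0,0.4,0],[0.7,0,0,0.4,0],[0.7,0,0,0.4,0]])

```text
clock: 20.6
position: [466.1, -174.6, 64.5]
ee_rot: [-0.084, 0.996, -0.0, 0.0]
contact_force: [0.0, 0.2, -0.1]
gripper_width: 18.7
grasp_force: 59.9
```

drive_tool(targets=[[0.7,0,0,0.3,0],[0.7,0,0,0.3,0],[0.7,0,0,0.3,0]])

```text
clock: 20.9
position: [466.1, -174.6, 64.5]
ee_rot: [-0.084, 0.996, -0.0, 0.0]
contact_force: [-0.9, 1.2, 4.2]
gripper_width: 19.2
grasp_force: 60.4
```

drive_tool(targets=[[0.7,0,0,0,0],[0.7,0,0,0,0]])

```text
clock: 21.1
position: [466.1, -174.6, 64.5]
ee_rot: [-0.084, 0.996, -0.0, 0.0]
contact_force: [-0.9, 1.9, 5.2]
gripper_width: 18.9
grasp_force: 60.6
```

The collar is seated at z=64.5, the expected height, with about 5 N. I'll release and withdraw.

drive_tool(targets=[[0.5,0,0,0,0],[0.4,0,0,0,0],[0.3,0,0,0,0],[0,0,0,0,0],[-0.3,0,0,0,0],[-0.3,0,0,-10,0],[-0.3,0,0,-35,0],[-0.3,0,0,-75,0],[-0.3,0,0,-100,0],[-0.3,0,0,-100,0],[-0.3,0,0,-100,0]])

```text
clock: 22.2
position: [466.1, -174.5, 165.0]
ee_rot: [-0.084, 0.996, 0.0, 0.001]
contact_force: [-0.4, 0.5, -1.3]
gripper_width: 55.3
grasp_force: 0.0
```

Run:
```python
from h import *
s=arm.read_state();print(s["clock"],s["position"],s["contact_force"],s["gripper_width"])
im=arm.get_image("wrist");a=arm.get_image("side")
cv2.imwrite("pics/w7.png",np.hstack([cv2.resize(im[120:320,160:360],(400,400)),cv2.resize(a[190:290,210:310],(400,400),interpolation=cv2.INTER_CUBIC)]))
```

```text
22.2 [ 466.09261438 -174.51315547  165.01221848] [-0.38226551  0.48444705 -1.25211398] 55.30599728021347
```

View pics/w7.png

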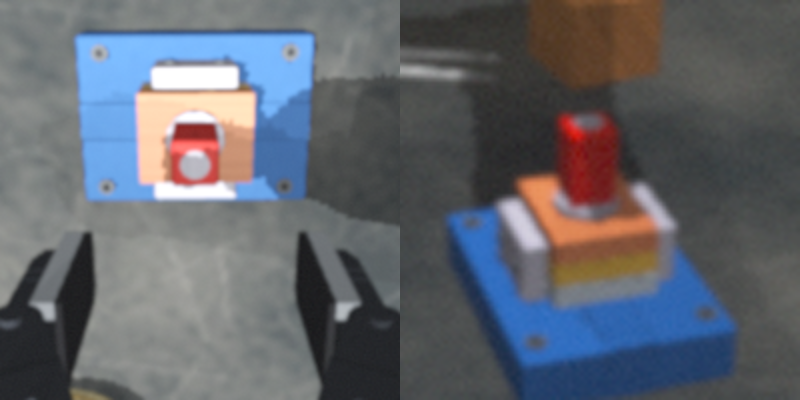

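Both crops show the pin upright with its collar flat on the copper plate (side crop about (585,205)). The pack is flush and the gripper is clear, so I'll hand in.

```bash
python3 -c "
from bench import arm
print(arm.job_done())"
```

```text
the job is handed in; nothing more can be done
None
```

The job is handed in at about 22 s of the 67 s. The plates are in line and the pin is through all three into the keeper, collar on the top plate, pressed at about 5 N. The keeper hole was directly below, so no sliding search was needed.

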